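Tap a bearing cup home in a mixer's bearing block

ROBOT

A 6-joint arm with a two-finger parallel gripper is mounted at the origin on the work surface. World frame = base frame: x ahead of the robot, y to its left, z up, the work surface at z = 0. Lengths are in m, angles in rad, forces in N, time in s.
With the tool pointing down it reaches from about 0.225 to 0.875 m from the base axis. Payload 3.4 kg.
Tool frame: the origin (TCP) lies at the very end of the fingers, on their centre line; the grasp point (between the pads) lies 19 mm behind it; x points along the fingers, y is the direction in which the jaws open and shut, and the axes are right-handed (so a half turn about x gives the same grasp; the last joint's range is limited). The gripper opens to 85 mm and grips with 20 to 120 N. Pads are 22 mm wide; open, the fingers measure 114 mm over their backs; the gripper's body (76 mm by 85 mm) begins 54 mm behind the grasp point. The pads swing forward as they close: fully open they stand 13 mm farther back than shut.
Start: joints at [-1.274, 0.276, 1.505, -0, 1.361, -0.121], TCP at [0.233, -0.526, 0.231] pointing down, gripper open.
Joint ranges: [-2.89, 2.89], [-0.75, 2.08], [0.22, 2.7], [-1.18, 4.32], [0.11, 2.71], [-2.7, 2.7]. Speed limits (rad/s): [2.57, 2.57, 3.14, 3.14, 3.14, 3.14].

INTERFACE

Orientations are given as a unit quaternion [w, x, y, z].
In Python, from rig import manip gives the robot as it stands. The module is installed in compiled form; this text tells all that it offers.
- The arm moves only by the tool play_rows, never from a script. Its argument "plan" is a list that holds one entry, the list of rows, each a list of 5 numbers: the closure, from 0 (fully open) to 1 (shut), then the shift along the tool's x, y, z in m, then the turn about the tool's x in degrees. A call has 1 to 12 rows; each row is the pose to reach, as a shift and turn from the pose measured when the call began, along the tool's axes at that moment; what a row does not reach only later rows make up. A row lasts 1/10 s, in which the tool goes at most 50 mm and 8.59 degrees, less where a joint would pass 70% of its speed; a pose out of reach is approached as far as the arm can. A call with a gripper value outside its range is refused whole. The fingers move at their own pace and stop on an object; "grip_force" is the grip in N (left out, the last holds). Time passes only in rows, so rows that repeat a pose let the fingers close. It gives the time, the measured TCP pose, the force and the opening at its end, in the units of the state.
- manip.get_state(): the state, without advancing time (a new reading comes with each control period).
- manip.get_image(name): name is "scene" or "top" or "wrist"; returns (picture, depth): 420x560x3 uint8, red, green, blue; 420x560 float32, m along the optical axis (not along the pixel's ray), 0 where there is no reading.
- manip.camera_params(name): a dict with "intrinsics" (3x3 intrinsics, pixels), "R" (3x3) and "t" (3): a world point X has camera coordinates R X + t; the wrist camera has in their place "mount" (4x4, takes a point from camera to tool coordinates, whose origin is the TCP and whose axes are the tool frame's). Camera axes: x right, y down, z forward; pixel columns grow to the right and rows downward; lengths in m; the calibration is good to about 2 mm. A picture is of the moment at which its call begins: read the wrist's pose just before it. camera_params takes no time and is no camera call.
- manip.sign_off(): hands the job in, once; it reports no verdict.
The state is a dict: "clock": time; "qpos": joint angles; "qd": joint speeds; "effort": joint torques, N m; "position": TCP position; "ee_rot": TCP orientation; "contact_force": force on the tool from outside, world axes, zero at the start; "moment": the same for the moment, N m; "width": finger opening in m.
Only numpy, scipy, OpenCV 4.12 (cv2) and the standard library are available. Lean on these libraries where they do the work, as an engineer would, in place of code of your own. Each camera call takes 0.05 s, during which the arm holds its last target.

TASK

One of the two metal bearing blocks on the lab bench has its bearing cup still standing proud of the bore: press that cup fully home, so that both of its ears rest on the block's top face. Tap it down with the closed fingertips, one ear at a time and alternating between the two ears, so that it goes in without cocking: never let one ear get more than 15 mm lower than the other. Push only on the ears' round pads, never on the bearing between them.

Things in the scene. Friction and masses are not known exactly. Their poses are not given: they have to be found in the camera images.
- block: Bare aluminium block, fixed, 130 mm along its x, 120 mm along its y, 70 mm tall, with a 70 mm bore and four dark screw heads in its top. Origin: centre of its underside, z up; its y axis runs through both ears. A second such block has its cup already home. The proud cup is a stiff fit that stays where it is left and can lean only towards one ear or the other.
- ear_a: Ear of the proud steel cup on the block's +y side: lug 30 x 22 mm, 6 mm thick, with a round tapping pad 14 mm across, 4 mm high. Origin: centre of the pad's top, z out of it; 42 mm from the cup's axis (pads 84 mm apart). Starts 20 to 29 mm above home; when home the ear lies on the block's face, which stops it, and the pad's top is 10 mm above that face (80 mm above the block's underside).
- ear_b: The opposite ear, on the block's -y side; same size, origin and behaviour. Pressing down on one pad takes about 5 to 15 N at 20 mm/s, more when faster; it sinks that ear and moves the other by only a few mm, up or down.
- bearing: Round steel cup wall (66 mm outside) with a ball bearing in it, between the ears and moving with them; origin on the cup's axis, level with the ears' underside, 10 mm below the pads' tops. Not to be pushed on.

How it is judged:
On the way:
1. the cup is part-way in: both pads less than 14 mm above their final height (z of each of ear_a, ear_b in the frame of block below 0.094 m), for 0.1 s.
At the end, for the whole second after the job is handed in: The cup is fully home: the tops of both pads are less than 4 mm above their seated height (less than 84 mm above the block's underside) (z of each of ear_a, ear_b in the frame of block below 0.084 m); the robot touches nothing.
It fails at once if the cup cocked: it leaned more than 11.5 degrees, one ear about 17 mm lower than the other (angle between ear_a's own z axis and vertical above 0.2 rad).
It fails at once if both ears were pushed at once (contact force between the fingers and ear_a above 2 N and contact force between the fingers and ear_b above 2 N).
It fails at once if the fingers pushed on the bearing (contact force between the fingers and bearing above 5 N).
It also fails if it takes over 48 s, if anything falls off the work surface, if the arm or the gripper's body presses on something with over 40 N, if the wrist force passes 120 N, or if a joint passes its speed limit or range.

## Working session

There is one attempt and no reset: what is moved stays moved. The work goes in short steps, Python scripts to look and compute and a tool call to move; the robot and the scene stay as the last step left them, time stands still between calls to the robot, and variables do not carry over. Pictures are saved under pics/ and viewed, and the job is handed in when it is done.

Besides the shell and the picture viewer there is one more tool, called after "Request:" as name([rows], argument=value, ...), one row to a line, values as JSON. play_rows: Moves the arm, as the interface text tells. Its arguments: {"type":"object","properties":{"plan":{"type":"array","items":{"type":"array","items":{"type":"array","items":{"type":"number"}}}},"grip_force":{"type":"number"}},"required":["plan"]}

```bash
mkdir -p pics; python3 - <<'E'
from rig import manip
import cv2,numpy as np
print(manip.get_state())
for n in("scene","top","wrist"):
    p,d=manip.get_image(n); cv2.imwrite(f"pics/{n}0.png",p[...,::-1]); np.savez(f"pics/{n}0.npz",p=p,d=d)
    print(n,manip.camera_params(n),(d>0).mean(),d.max())
E
```

```text
{'clock': 0.0, 'qpos': array([-1.27400867e+00,  2.76603875e-01,  1.50615085e+00,  7.23221370e-06,
        1.36070605e+00, -1.21025872e-01]), 'qd': array([ 0.00050572,  0.00059659, -0.0004997 , -0.0003785 ,  0.0021925 ,
       -0.00118854]), 'effort': array([-5.59650562e-04, -4.16779482e+01, -2.45801872e+01, -2.06338650e-04,
        1.10273532e-02, -5.41180754e-06]), 'position': array([ 0.23313887, -0.52502569,  0.2304276 ]), 'ee_rot': array([-0.14598853, -0.69167736, -0.14730483,  0.69178831]), 'contact_force': array([-0.27852437, -0.17856902, -0.90559985]), 'moment': array([ 0.04434692, -0.03263687, -0.04068406]), 'width': 0.0853338342241457}
scene {'intrinsics': array([[477.57383281,   0.        , 283.55652785],
       [  0.        , 477.57383281, 209.62380629],
       [  0.        ,   0.        ,   1.        ]]), 'R': array([[ 0.59256886,  0.80536237,  0.01592474],
       [ 0.43891312, -0.30623992, -0.84473214],
       [-0.67543869,  0.50755154, -0.53495235]]), 't': array([-0.31600781, -0.19022471,  1.36656478])} 0.9961267006802721 3.5417802
top {'intrinsics': array([[513.07138445
[... 224 characters left out ...]
.06515573],
       [ 0.06462017,  0.02033814, -0.99770266]]), 't': array([-0.01515554,  0.5526063 ,  0.90194371])} 0.9961989795918368 1.7650636
wrist {'intrinsics': array([[367.64337592,   0.        , 284.60501392],
       [  0.        , 367.64337592, 205.72623418],
       [  0.        ,   0.        ,   1.        ]]), 'mount': array([[ 4.63450260e-04, -2.82396025e-01,  9.59297801e-01,
        -1.42399673e-01],
       [ 9.99999327e-01, -8.89093666e-04, -7.44843223e-04,
         4.47001024e-04],
       [ 1.06324636e-03,  9.59297500e-01,  2.82395423e-01,
        -7.07491399e-02],
       [ 0.00000000e+00,  0.00000000e+00,  0.00000000e+00,
         1.00000000e+00]])} 0.9960204081632653 0.47151464
```

View pics/top0.png

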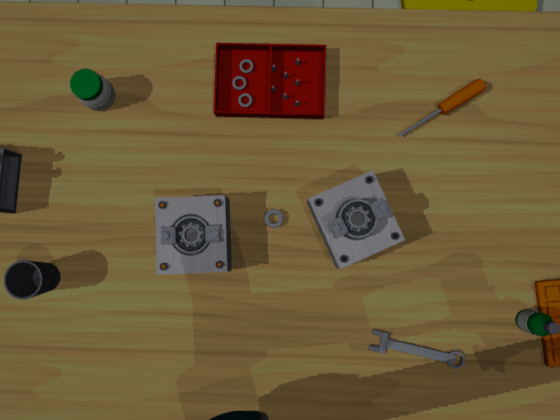

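View pics/scene0.png

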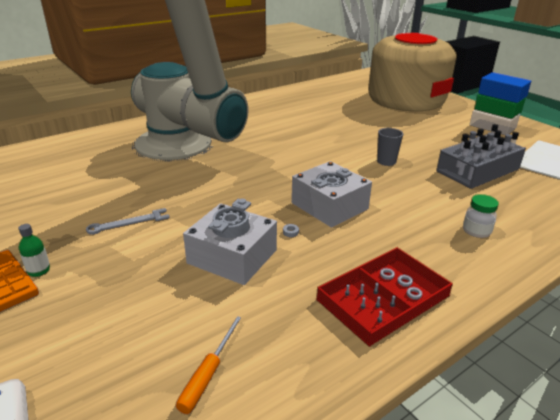

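The top view shows two blocks, centred at about (192,235) and (357,218). The right one's cup appears to stand proud. I'll check this with depth.

```bash
cat > h.py <<'E'
import numpy as np,cv2
from rig import manip
def cloud(n,d):
    c=manip.camera_params(n);K=c["intrinsics"]
    v,u=np.mgrid[:d.shape[0],:d.shape[1]]
    P=np.stack([(u-K[0,2])/K[0,0]*d,(v-K[1,2])/K[1,1]*d,d],-1)
    return (P-c["t"])@c["R"]
E
python3 - <<'E'
from h import *
z=np.load("pics/top0.npz");W=cloud("top",z["d"])
Z=W[...,2]
print("table",np.median(Z))
for nm,(u0,u1,v0,v1) in dict(L=(145,240,185,285),R=(300,415,165,275)).items():
    S=W[v0:v1,u0:u1].reshape(-1,3)
    h,e=np.histogram(S[:,2],bins=np.arange(.05,.13,.004)); print(nm,list(zip(e.round(3),h)))
    m=((Z>.062)&(Z<.076)).astype(np.uint8); m[:, :u0]=0;m[:,u1:]=0;m[:v0]=0;m[v1:]=0
    m2=(Z>.06).astype(np.uint8); m2[:, :u0]=0;m2[:,u1:]=0;m2[:v0]=0;m2[v1:]=0
    Q=W[m2>0][:,:2].astype(np.float32)
    r=cv2.minAreaRect(W[m>0][:,:2].astype(np.float32)); print("rect",r)
p=z["p"][160:280,295:420]; cv2.imwrite("pics/cropR.png",cv2.resize(p,None,fx=5,fy=5,interpolation=2)[...,::-1])
H=np.clip((Z[160:280,295:420]-.05)/.06*255,0,255).astype(np.uint8)
cv2.imwrite("pics/hR.png",cv2.resize(cv2.applyColorMap(H,2),None,fx=5,fy=5,interpolation=0))
E
```

```text
table -0.00039850958756094555
L [(np.float64(0.05), np.int64(29)), (np.float64(0.054), np.int64(60)), (np.float64(0.058), np.int64(77)), (np.float64(0.062), np.int64(373)), (np.float64(0.066), np.int64(2758)), (np.float64(0.07), np.int64(1491)), (np.float64(0.074), np.int64(405)), (np.float64(0.078), np.int64(95)), (np.float64(0.082), np.int64(4)), (np.float64(0.086), np.int64(0)), (np.float64(0.09), np.int64(0)), (np.float64(0.094), np.int64(0)), (np.float64(0.098), np.int64(0)), (np.float64(0.102), np.int64(0)), (np.float64(0.106), np.int64(0)), (np.float64(0.11), np.int64(0)), (np.float64(0.114), np.int64(0)), (np.float64(0.118), np.int64(0)), (np.float64(0.122), np.int64(0))]
rect ((0.512702465057373, 0.14303383231163025), (0.1302873194217682, 0.12095866352319717), 3.793083906173706)
R [(np.float64(0.05), np.int64(18)), (np.float64(0.054), np.int64(14)), (np.float64(0.058), np.int64(19)), (np.float64(0.062), np.int64(78)), (np.float64(0.066), np.int64(2337)), (np.float64(0.07), np.int64(1303)), (np.float64(0.074), np.int64(82)), (np.float64(0.078), np.int64(23)), (np.float64(0.082), np.int64(58)), (np.float64(0.086), np.int64(351)), (np.float64(0.09), np.int64(458)), (np.float64(0.094), np.int64(218)), (np.float64(0.098), np.int64(261)), (np.float64(0.102), np.int64(95)), (np.float64(0.106), np.int64(12)), (np.float64(0.11), np.int64(0)), (np.float64(0.114), np.int64(0)), (np.float64(0.118), np.int64(0)), (np.float64(0.122), np.int64(0))]
rect ((0.5462433695793152, -0.1362493336200714), (0.1303463727235794, 0.12067379057407379), 25.46328353881836)
```

View pics/cropR.png

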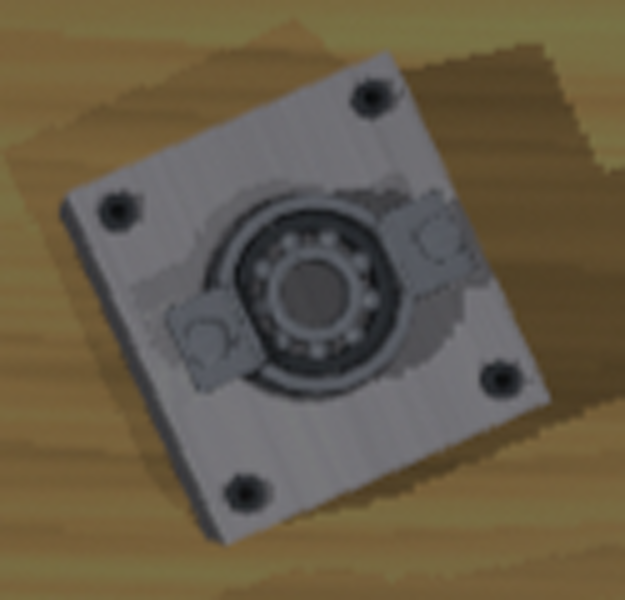

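View pics/hR.png

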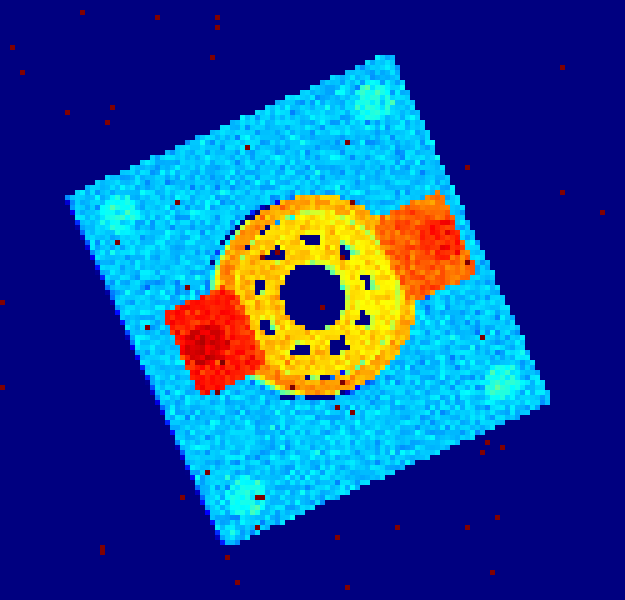

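```bash
cat >> h.py <<'E'
from scipy.spatial.transform import Rotation as Ro
def tool():
    s=manip.get_state(); q=s["ee_rot"]; return s,s["position"],Ro.from_quat(np.r_[q[1:],q[0]]).as_matrix()
def measure(d,n="top"):
    W=cloud(n,d);Z=W[...,2]
    roi=np.hypot(W[...,0]-.546,W[...,1]+.136)<.1
    return W,roi
E
python3 - <<'E'
from h import *
z=np.load("pics/top0.npz");W,roi=measure(z["d"]);Z=W[...,2]
m=roi&(Z>.06)&(Z<.077)
P=W[m][:,:2].astype(np.float32);(c,sz,a)=cv2.minAreaRect(P);c=np.array(c);print(c,sz,a,"facez",np.median(Z[m]))
b=cv2.boxPoints((c,sz,a));print(b)
# y axis dir = shorter side (120)
e1=b[1]-b[0];e2=b[2]-b[1]
yd=min(e1,e2,key=np.linalg.norm);yd=yd/np.linalg.norm(yd);xd=np.array([yd[1],-yd[0]]);print("yd",yd,"xd",xd)
# ears & pads in block frame
r=(W[...,:2]-c)@np.stack([xd,yd],1)
for sg in(1,-1):
    k=roi&(Z>.078)&(r[...,1]*sg>.030)&(abs(r[...,0])<.02)
    q=r[k];print("ear",sg,"extent x",np.percentile(q[:,0],[1,99]),"y",np.percentile(q[:,1],[1,99]),"z pct",np.percentile(Z[k],[5,25,50,75,90,97]))
    k2=roi&(np.hypot(r[...,0],r[...,1]-sg*.042)<.0055);print(" pad z",np.median(Z[k2]),Z[k2].std(), "px",np.argwhere(k2).mean(0)[::-1], "world",W[k2].mean(0))
ring=roi&(abs(np.hypot(r[...,0],r[...,1])-.031)<.002)&(abs(r[...,0])>.02);print("ring z",np.percentile(Z[ring],[10,50,90]))
s,p,R=tool();print(p);print(R)
E
```

```text
[ 0.54624337 -0.13624933] (0.1303463727235794, 0.12067379057407379) 25.46328353881836 facez 0.06942687459865877
[[ 0.46146026 -0.10979358]
 [ 0.51334184 -0.21874525]
 [ 0.6310265  -0.1627051 ]
 [ 0.5791449  -0.05375342]]
yd [ 0.42993248 -0.90286106] xd [-0.90286106 -0.42993248]
ear 1 extent x [-0.0147622   0.01443143] y [0.03046812 0.04960467] z pct [0.09436253 0.09609557 0.09731488 0.09919486 0.10054381 0.10249129]
 pad z 0.09983119261105897 0.0016403550246936061 px [382.60606061 207.51515152] world [ 0.5645314  -0.17427796  0.10035219]
ear -1 extent x [-0.01461701  0.01449439] y [-0.04984884 -0.0302196 ] z pct [0.09880615 0.10047776 0.1016226  0.10319933 0.10517208 0.10632396]
 pad z 0.10506366283509715 0.0012236795717172838 px [335.57575758 228.42424242] world [ 0.5282165  -0.09819698  0.10500631]
ring z [0.09014932 0.09277481 0.0949578 ]
[ 0.23318573 -0.5251575   0.23063646]
[[-3.96828433e-04  4.05747773e-01 -9.13985004e-01]
 [ 1.33241276e-03 -9.13984050e-01 -4.05747928e-01]
 [-9.99999034e-01 -1.37881760e-03 -1.77928651e-04]]
```

The right block's cup is proud. Its face is at z = 0.0694 m and the pads are at about 0.105 (the left pad, towards +y in world) and 0.100, which is 25 and 20 mm above home. The tool's y axis already runs along the ear line, so no turn is needed. I'll close the fingers and move above the left pad, aiming 3 mm outward of it.

Request:
play_rows([
  [[1,0,-0.273,-0.443,0],[1,0,-0.273,-0.443,0],[1,0,-0.273,-0.443,0],[1,0,-0.273,-0.443,0],[1,0,-0.273,-0.443,0],[1,0,-0.273,-0.443,0],[1,0,-0.273,-0.443,0],[1,0,-0.273,-0.443,0],[1,0,-0.273,-0.443,0],[1,0,-0.273,-0.443,0],[1,0,-0.273,-0.443,0],[1,0,-0.273,-0.443,0]],
])

```text
clock: 1.35
position: [0.5286, -0.0932, 0.2306]
ee_rot: [0.147, 0.691, 0.149, -0.691]
contact_force: [-0.6, -1.3, -0.0]
width: -0.0001
```

```bash
cat > go.py <<'E'
from h import *
import sys
t=np.array(eval(sys.argv[1]));s,p,R=tool();print(s["clock"],p.round(4),"shift",(R.T@(t-p)).round(4),"F",s["contact_force"].round(1))
E
python3 go.py "[.5269,-.0956,.118]"
python3 - <<'E'
from h import *
p,d=manip.get_image("wrist"); cv2.imwrite("pics/w1.png",p[...,::-1])
E
```

```text
1.35 [ 0.5286 -0.0932  0.2306] shift [0.1126 0.0018 0.0026] F [-0.6 -1.3 -0. ]
```

View pics/w1.png

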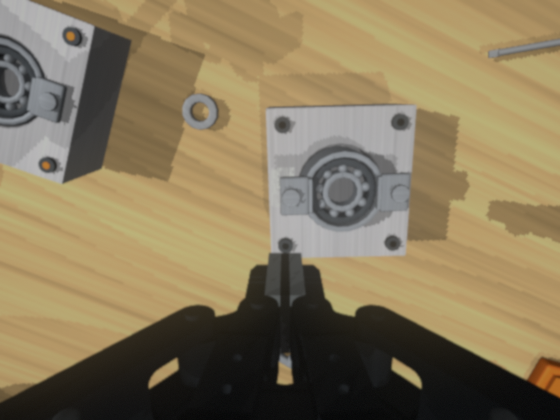

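The wrist view shows the proud cup's pads at about (291,198) and (399,193), with the closed fingertips at column 284. I'll cross-check the pad positions by casting rays from this view.

```bash
python3 - <<'E'
from h import *
s,p,R=tool();c=manip.camera_params("wrist");K=c["intrinsics"];M=c["mount"]
o=p+R@M[:3,3]
for u,v,z in((291,198,.105),(399,193,.100)):
    d=R@M[:3,:3]@np.linalg.inv(K)@[u,v,1]; print(o+d*(z-o[2])/d[2])
E
```

```text
[ 0.52750877 -0.10009875  0.105     ]
[ 0.5636599  -0.17459064  0.1       ]
```

Request:
play_rows([
  [[1,0.04,0.002,0.003,0],[1,0.08,0.002,0.003,0],[1,0.108,0.002,0.003,0],[1,0.112,0.002,0.003,0],[1,0.112,0.002,0.003,0]],
])

```text
clock: 1.9
position: [0.5247, -0.0987, 0.1184]
ee_rot: [-0.147, -0.691, -0.148, 0.693]
contact_force: [0.6, -0.0, 0.5]
width: 0.0001
```

Both views agree to within about 2 mm. First tap: left ear, down to z ≈ 0.094.

Request:
play_rows([
  [[1,0.008,-0.001,-0.003,0],[1,0.011,-0.001,-0.003,0],[1,0.0135,-0.001,-0.003,0],[1,0.016,-0.001,-0.003,0],[1,0.0185,-0.001,-0.003,0],[1,0.021,-0.001,-0.003,0],[1,0.0235,-0.001,-0.003,0],[1,0.0245,-0.001,-0.003,0]],
])

```text
clock: 2.7
position: [0.5272, -0.0959, 0.0955]
ee_rot: [-0.146, -0.691, -0.148, 0.692]
contact_force: [-2.4, 2.8, 7.1]
width: 0.0001
```

```bash
python3 go.py "[.5652,-.1760,.118]"
```

```text
2.7 [ 0.5272 -0.0959  0.0955] shift [-0.0228  0.0886 -0.002 ] F [-2.4  2.8  7.1]
```

Request:
play_rows([
  [[1,-0.03,0,0,0],[1,-0.03,0,0,0],[1,-0.03,0.045,-0.001,0],[1,-0.03,0.089,-0.002,0],[1,-0.03,0.089,-0.002,0],[1,-0.022,0.089,-0.002,0],[1,-0.022,0.089,-0.002,0]],
])

```text
clock: 3.4
position: [0.5637, -0.1752, 0.1156]
ee_rot: [-0.145, -0.69, -0.149, 0.693]
contact_force: [-0.3, 1.0, -0.0]
width: 0.0003
```

```bash
cat > look.py <<'E'
from h import *
import sys
p,d=manip.get_image("top"); cv2.imwrite(f"pics/top_{sys.argv[1]}.png",p[160:280,295:420,::-1])
W,roi=measure(d);c=np.array([.54624,-.13625]);yd=np.array([.4299,-.9029]);xd=np.array([-.9029,-.4299])
r=(W[...,:2]-c)@np.stack([xd,yd],1);Z=W[...,2]
for nm,sg in(("L",-1),("R",1)):
    k=np.hypot(r[...,0],r[...,1]-sg*.042)<.0055
    # lug tops flanking the pad
    k3=(abs(abs(r[...,0])-.0115)<.002)&(abs(r[...,1]-sg*.041)<.006)
    print(nm,"pad z",np.percentile(Z[k],[10,50,90]).round(4) if k.any() else None,k.sum(),"lug z",np.percentile(Z[k3],[10,50,90]).round(4) if k3.any() else None)
s,p,R=tool();print(s["clock"],p.round(4),s["contact_force"].round(1))
E
python3 look.py a; python3 go.py "[.5652,-.1760,.118]"
```

```text
L pad z [0.0934 0.5157 0.5206] 126 lug z [0.0908 0.5239 0.527 ]
R pad z [0.5173 0.5185 0.5195] 144 lug z [0.5159 0.5176 0.519 ]
3.45 [ 0.5639 -0.175   0.1161] [-0.2  0.4 -0.5]
3.45 [ 0.5639 -0.175   0.1161] shift [-0.0019  0.0014 -0.0008] F [-0.2  0.4 -0.5]
```

The arm hides the pads from the top camera. Next tap: right ear, down to z ≈ 0.088.

Request:
play_rows([
  [[1,0.009,0.001,-0.001,0],[1,0.0115,0.001,-0.001,0],[1,0.014,0.001,-0.001,0],[1,0.0165,0.001,-0.001,0],[1,0.019,0.001,-0.001,0],[1,0.0215,0.001,-0.001,0],[1,0.024,0.001,-0.001,0],[1,0.0265,0.001,-0.001,0],[1,0.028,0.001,-0.001,0]],
])

```text
clock: 4.35
position: [0.5655, -0.1761, 0.0897]
ee_rot: [-0.147, -0.691, -0.148, 0.692]
contact_force: [-2.3, -1.3, 8.1]
width: 0.0001
```

```bash
python3 go.py "[.5272,-.0965,.118]"; python3 - <<'E'
from h import *
p,d=manip.get_image("scene"); cv2.imwrite("pics/s1.png",cv2.resize(p[170:290,160:320],None,fx=5,fy=5,interpolation=2)[...,::-1])
E
```

```text
4.35 [ 0.5655 -0.1761  0.0897] shift [-0.0281 -0.0883  0.0025] F [-2.3 -1.3  8.1]
```

View pics/s1.png

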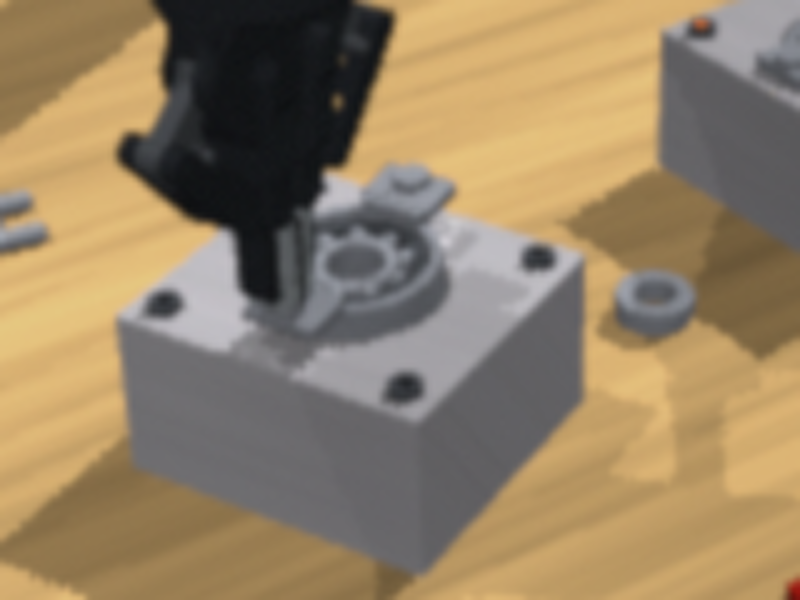

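The scene view shows the fingertips on the right ear near (210,228), with the left pad clear at about (242,206). I'll read the left pad's height from the scene depth.

```bash
cat > sl.py <<'E'
from h import *
import sys
p,d=manip.get_image("scene");W=cloud("scene",d);Z=W[...,2]
cv2.imwrite(f"pics/s_{sys.argv[1]}.png",cv2.resize(p[170:290,160:320],None,fx=4,fy=4,interpolation=2)[...,::-1])
fc=(abs(Z-.07)<.008)&(np.hypot(W[...,0]-.546,W[...,1]+.136)<.085)
print("face",np.median(Z[fc]),fc.sum())
for n,c in(("L",(.5282,-.0983)),("R",(.5643,-.1742))):
    k=(np.hypot(W[...,0]-c[0],W[...,1]-c[1])<.0055)&(Z>.06)
    print(n,k.sum(),np.percentile(Z[k],[10,30,50,70,90]).round(4) if k.any() else None)
s,p,R=tool();print(s["clock"],p.round(4),s["contact_force"].round(1))
E
python3 sl.py b
```

```text
face 0.07084413707758114 1922
L 17 [0.0956 0.0969 0.0973 0.0976 0.0985]
R 20 [0.0696 0.0705 0.0709 0.0716 0.0847]
4.45 [ 0.5654 -0.1761  0.0893] [-1.3 -1.6  5.2]
```

Request:
play_rows([
  [[1,-0.03,0,0,0],[1,-0.03,0,0,0],[1,-0.03,-0.045,0.001,0],[1,-0.03,-0.088,0.0025,0],[1,-0.03,-0.088,0.0025,0],[1,-0.02,-0.088,0.0025,0],[1,-0.016,-0.088,0.0025,0],[1,-0.016,-0.088,0.0025,0]],
])

```text
clock: 5.25
position: [0.5272, -0.0975, 0.1043]
ee_rot: [-0.146, -0.69, -0.148, 0.693]
contact_force: [0.7, -0.4, -0.0]
width: 0.0
```

```bash
python3 sl.py c;python3 go.py "[.5272,-.0965,.082]"; 
```

```text
face 0.07082423107662206 2149
L 20 [0.0962 0.0971 0.0977 0.0985 0.106 ]
R 37 [0.071  0.0722 0.0878 0.0895 0.0909]
5.3 [ 0.5275 -0.0975  0.1047] [1.2 0.2 0.2]
5.3 [ 0.5275 -0.0975  0.1047] shift [ 0.0227 -0.001  -0.0003] F [1.2 0.2 0.2]
```

Request:
play_rows([
  [[1,0.006,-0.001,0,0],[1,0.0085,-0.001,0,0],[1,0.011,-0.001,0,0],[1,0.0135,-0.001,0,0],[1,0.016,-0.001,0,0],[1,0.0185,-0.001,0,0],[1,0.021,-0.001,0,0],[1,0.0235,-0.001,0,0]],
])

```text
clock: 6.1
position: [0.5271, -0.096, 0.0823]
ee_rot: [-0.146, -0.691, -0.148, 0.693]
contact_force: [-1.9, 2.9, 9.8]
width: 0.0003
```

```bash
python3 sl.py d;python3 go.py "[.5652,-.1760,.080]"; 
```

```text
face 0.07094084906058097 2579
L 12 [0.0801 0.0817 0.083  0.084  0.0944]
R 40 [0.0706 0.0716 0.0855 0.0894 0.091 ]
6.15 [ 0.527  -0.0959  0.0819] [-0.7  3.1  5.1]
6.15 [ 0.527  -0.0959  0.0819] shift [ 0.0014  0.0887 -0.0023] F [-0.7  3.1  5.1]
```

Request:
play_rows([
  [[1,-0.03,0,0,0],[1,-0.03,0,0,0],[1,-0.03,0.045,-0.001,0],[1,-0.03,0.0887,-0.0023,0],[1,-0.03,0.0887,-0.0023,0],[1,-0.018,0.0887,-0.0023,0],[1,-0.016,0.0887,-0.0023,0],[1,-0.016,0.0887,-0.0023,0]],
])

```text
clock: 6.95
position: [0.5636, -0.1747, 0.096]
ee_rot: [-0.145, -0.69, -0.149, 0.694]
contact_force: [-0.3, 0.1, -0.4]
width: 0.0002
```

```bash
python3 sl.py e;python3 go.py "[.5652,-.1760,.079]"; 
```

```text
face 0.07095088305447977 2312
L 18 [0.0801 0.0807 0.0824 0.0831 0.084 ]
R 36 [0.0706 0.0717 0.0872 0.0897 0.0915]
7.0 [ 0.5642 -0.1749  0.0966] [ 1.2 -0.7  0.7]
7.0 [ 0.5642 -0.1749  0.0966] shift [ 0.0176  0.0016 -0.0005] F [ 1.2 -0.7  0.7]
```

Request:
play_rows([
  [[1,0.005,0.0015,-0.0005,0],[1,0.0075,0.0015,-0.0005,0],[1,0.01,0.0015,-0.0005,0],[1,0.0125,0.0015,-0.0005,0],[1,0.015,0.0015,-0.0005,0],[1,0.0165,0.0015,-0.0005,0],[1,0.018,0.0015,-0.0005,0],[1,0.018,0.0015,-0.0005,0]],
])

```text
clock: 7.8
position: [0.5659, -0.1767, 0.0802]
ee_rot: [-0.146, -0.691, -0.149, 0.693]
contact_force: [-1.2, -0.2, 6.6]
width: 0.0
```

```bash
python3 sl.py f;python3 go.py "[.5272,-.0965,.079]"; 
```

```text
face 0.07068604619850902 2219
L 15 [0.0827 0.0838 0.084  0.0844 0.085 ]
R 1 [0.0764 0.0764 0.0764 0.0764 0.0764]
7.85 [ 0.566  -0.1767  0.0802] [-1.5 -1.4  6.6]
7.85 [ 0.566  -0.1767  0.0802] shift [ 0.0015 -0.089   0.0027] F [-1.5 -1.4  6.6]
```

Request:
play_rows([
  [[1,-0.025,0,0,0],[1,-0.025,0,0,0],[1,-0.025,-0.045,0.001,0],[1,-0.025,-0.089,0.0027,0],[1,-0.025,-0.089,0.0027,0],[1,-0.012,-0.089,0.0027,0],[1,-0.01,-0.089,0.0027,0],[1,-0.01,-0.089,0.0027,0]],
])

```text
clock: 8.65
position: [0.5269, -0.0966, 0.0899]
ee_rot: [-0.146, -0.69, -0.149, 0.693]
contact_force: [-0.3, 0.1, 0.0]
width: 0.0002
```

```bash
python3 sl.py g;python3 go.py "[.5272,-.0965,.077]"; 
```

```text
face 0.07080369560100376 2698
L 23 [0.0818 0.083  0.0839 0.085  0.092 ]
R 21 [0.0764 0.0803 0.0811 0.0822 0.0826]
8.7 [ 0.5273 -0.0968  0.0902] [-0.5 -0.2  0.7]
8.7 [ 0.5273 -0.0968  0.0902] shift [ 0.0132 -0.0003 -0.0001] F [-0.5 -0.2  0.7]
```

Request:
play_rows([
  [[1,0.004,0,0,0],[1,0.006,0,0,0],[1,0.008,0,0,0],[1,0.01,0,0,0],[1,0.0115,0,0,0],[1,0.0125,0,0,0],[1,0.013,0,0,0],[1,0.013,0,0,0]],
])

```text
clock: 9.5
position: [0.5273, -0.0968, 0.0799]
ee_rot: [-0.146, -0.691, -0.148, 0.692]
contact_force: [-4.8, 1.4, 17.1]
width: -0.0001
```

```bash
python3 go.py "[.5652,-.1760,.077]"; 
```

```text
9.5 [ 0.5273 -0.0968  0.0799] shift [ 0.0027  0.0878 -0.0023] F [-4.8  1.4 17.1]
```

The left ear has stopped at z = 0.0799 with the force up to 17 N, so it is home. I'll tap the right ear once more to confirm it.

Request:
play_rows([
  [[1,-0.025,0,0,0],[1,-0.025,0,0,0],[1,-0.025,0.045,-0.001,0],[1,-0.025,0.088,-0.0023,0],[1,-0.025,0.088,-0.0023,0],[1,-0.012,0.088,-0.0023,0],[1,-0.01,0.088,-0.0023,0],[1,-0.01,0.088,-0.0023,0]],
])

```text
clock: 10.3
position: [0.5637, -0.1747, 0.0881]
ee_rot: [-0.146, -0.69, -0.149, 0.693]
contact_force: [0.4, 1.1, -0.9]
width: 0.0001
```

```bash
python3 sl.py h;python3 go.py "[.5652,-.1760,.077]"; 
```

```text
face 0.07070039160135691 2386
L 17 [0.0761 0.0802 0.0805 0.0811 0.0813]
R 20 [0.0741 0.0787 0.0807 0.0811 0.0819]
10.35 [ 0.5643 -0.175   0.0888] [0.4 0.4 0.5]
10.35 [ 0.5643 -0.175   0.0888] shift [ 0.0118  0.0014 -0.0004] F [0.4 0.4 0.5]
```

Request:
play_rows([
  [[1,0.004,0.001,0,0],[1,0.006,0.001,0,0],[1,0.008,0.001,0,0],[1,0.0095,0.001,0,0],[1,0.0105,0.001,0,0],[1,0.0115,0.001,0,0],[1,0.0115,0.001,0,0]],
])

```text
clock: 11.05
position: [0.5647, -0.1756, 0.08]
ee_rot: [-0.146, -0.691, -0.149, 0.692]
contact_force: [-4.2, 2.4, 14.7]
width: 0.0004
```

```bash
python3 go.py "[.5652,-.1760,.2]"; 
```

```text
11.05 [ 0.5647 -0.1756  0.08  ] shift [-0.12  0.   -0.  ] F [-4.2  2.4 14.7]
```

Request:
play_rows([
  [[1,-0.05,0,0,0],[1,-0.1,0,0,0],[1,-0.15,0,0,0],[1,-0.15,0.2,0.05,0],[1,-0.15,0.2,0.05,0],[1,-0.15,0.2,0.05,0],[1,-0.15,0.2,0.05,0],[1,-0.15,0.2,0.05,0],[1,-0.15,0.2,0.05,0],[1,-0.15,0.2,0.05,0]],
])

```text
clock: 12.05
position: [0.6011, -0.378, 0.2289]
ee_rot: [-0.146, -0.69, -0.15, 0.693]
contact_force: [-0.9, 0.0, -0.2]
width: 0.0001
```

```bash
python3 sl.py i; python3 look.py i
```

```text
face 0.070693918255052 2746
L 19 [0.0782 0.08   0.0806 0.081  0.0814]
R 21 [0.0778 0.0802 0.0805 0.0808 0.0824]
12.1 [ 0.6012 -0.3775  0.2293] [ 0.3 -0.  -0.2]
L pad z [0.0776 0.08   0.0818] 35 lug z [0.0738 0.0751 0.0776]
R pad z [0.0773 0.079  0.0808] 33 lug z [0.0734 0.0753 0.0767]
12.15 [ 0.6013 -0.3773  0.2296] [ 0.8  0.6 -0.2]
```

View pics/s_i.png

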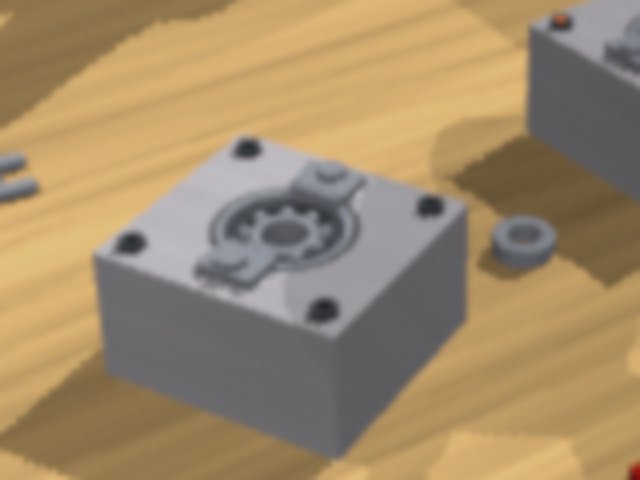

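The picture shows both ears lying on the block's face (crop pixels (328,182) and (235,262)), and the arm is clear.

```bash
python3 -c "
from rig import manip
print(manip.sign_off())"
```

```text
the job is handed in; nothing more can be done
None
```

The proud cup, on the block at about (0.546, -0.136), is fully home with both ears resting on the block's top face. I handed the job in at about 12.2 s; no verdict is reported.

- **Tapping:** I used six taps with closed fingertips, alternating between the ears. At each check the ears were within about 10 mm of each other. The highest contact force I read, at the ends of the taps, was about 18 N.
- **Last checks:** The scene camera put the pads at 80.6 and 80.5 mm, and the top camera at 80 and 79 mm, against a seated height of 80 mm. On the last tap of each ear, the fingertips stopped at 80 mm with the force rising to 15–17 N, so both ears are on the stop. The arm is clear of everything.
- **Disagreement:** The two cameras differ by 1 to 2 mm, which is within the calibration tolerance. Once, mid-task, the top camera was blocked by the arm, so I used the scene camera there instead.

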